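Hang a second packed column on the column hook

TASK

Take the coiled steel column out of its lidded storage case and hang it on the column stand's hook, in front of the column that already hangs there; move that one back towards the upright first to make room, without taking it off the hook. Then shut the empty case, and leave the other things on the bench where they are.

Things in the scene. Friction and masses are not known exactly. Their poses are not given: they have to be found in the camera images.
- stand: Fixed grey steel column stand. Origin: on the bench under the front face of its upright, mid width; z up; the hook points along its own -x. Upright 50 wide, 10 thick (x 0 to +10 mm), 168 high; foot plate 110 wide, 10 high, x -130 to +35 mm. A column hangs properly with the inside of its coil on both rods of the hook: its origin is then 43 mm below hook, at y = 0, its coil axis along x.
- hook (a point): Root of the hook, on the upright's front face, 155 mm above the bench, midway between the rods at the height of their centre lines; axes as stand. The hook: two level parallel steel rods 7 mm thick, at y = -13 and +13 mm, from x = 0 to -112 mm; there they turn up and a crossbar joins them at x = -118 mm, its centre line 12 mm above theirs.
- column_hung: The column that already hangs on the hook, about half way out (its origin 50 to 70 mm in front of the upright). Same make and size as column_cased; 0.15 to 0.31 kg. Origin: centre of the coil; own x = coil axis (along the hook), z up.
- column_cased: The column in the case: a few tight turns of steel tube, rigid; outside diameter 110, inside 97, 20 mm wide along its axis; 0.15 to 0.31 kg. Brass nuts stand up at y = -52 and +52 mm, to 40 mm above the origin. Origin: centre of the coil; own x = coil axis, z up. It stands upright in the case's slot, origin 68 mm above the bench, axes as the case.
- column_cased_block_top (a point): Centre of the flat top of the aluminium block on top of column_cased, 85 mm above the column's origin. The block is to hold it by: 23 mm along x, 22 mm along y; it rises 30 mm above the tube.
- column_hung_block_top (a point): Centre of the flat top of the same block on column_hung.
- case: Fixed slim grey storage case, standing on the bench: 60 mm (x) by 140 mm (y), 156 mm high without lid, walls 3.5 mm; an inlay with a 27 mm wide slot along y fills its lower 66 mm. Origin: centre of its underside; lid hinge on its +x side, z up.
- lid_hinge (a point): Middle of the lid's hinge axis (which runs along the case's y), at x = +32.5 mm, 156 mm above the bench; it turns with the lid.
- lid_handle (a point): Middle of the bar of the lid's D-handle: a round bar 9.6 mm thick along the case's y, 56 mm long, its centre line 24 mm above the lid's top. Shut: 30 mm towards the case's -x from the hinge axis and 31 mm above it.
- case_lid (a joint): Angle of the lid (rad): 0 shut, 1.57 upright, stop at 1.83. The lid is a flat plate, 62 by 142 mm, 0.09 kg, on a free, lightly damped hinge: let go below about 1.2 rad it falls shut, above about 1.5 it rests open on its stop.
- timer: Bystander: white bench timer, 66 x 66 x 17 mm, flat on the bench. Origin: centre of its underside.
- spanner: Bystander: small steel open-ended spanner, 113 mm, flat on the bench. Origin: centre of its underside.

How it is judged:
On the way, in this order (a step that is already met when the one before it is completed fails the run):
1. the case's lid is open (value of joint case_lid above 1.45 rad), for 0.2 s.
2. the second column hangs on both rods of the hook, in front of the first (x of column_cased in the frame of hook between -0.106 and -0.04 m and y of column_cased in the frame of hook between -0.01 and 0.01 m and z of column_cased in the frame of hook between -0.05 and -0.037 m and contact force between column_cased and stand above 0.5 N), for 0.2 s.
At the end, for the whole second after the job is handed in: Both columns hang at rest on both rods, centred within 10 mm, seated within 7 mm, upright (0.35 rad), in line with the hook (0.3 rad): the first moved back (origin within 42 mm of the upright), the second in front (origin 40 to 106 mm from the upright). The lid is shut (under 0.06 rad) (x of column_cased in the frame of hook between -0.106 and -0.04 m and y of column_cased in the frame of hook between -0.01 and 0.01 m and z of column_cased in the frame of hook between -0.05 and -0.037 m and angle between each of column_cased, column_hung's own z axis and vertical below 0.35 rad and angle between the x axis of each of column_cased, column_hung and the x axis of hook, either way round below 0.3 rad and x of column_hung in the frame of hook above -0.042 m and y of column_hung in the frame of hook between -0.01 and 0.01 m and z of column_hung in the frame of hook between -0.05 and -0.037 m and linear speed of each of column_cased, column_hung below 0.03 m/s and value of joint case_lid below 0.06 rad); the robot touches nothing.
It fails at once if the first column comes off the hook or is lifted from it by more than 25 mm (z of column_hung in the frame of hook below -0.065 m or z of column_hung in the frame of hook above -0.018 m or x of column_hung in the frame of hook below -0.118 m).
It fails at once if the column from the case is dropped to the bench (height (world z) of column_cased below 0.045 m).
It fails at once if the timer or the spanner is shifted by more than 30 mm (distance of any of timer, spanner from where it was at the start of the episode above 0.03 m).
It also fails if it takes over 72 s, if anything falls off the work surface, if the arm or the gripper's body presses on something with over 40 N, if the wrist force passes 120 N, or if a joint passes its speed limit or range.

ROBOT

A 7-joint arm with a two-finger parallel gripper is mounted at the origin on a cart in front of the work surface, level with it; the furniture and walls round the work are solid. World frame = base frame: x ahead of the robot, y to its left, z up, the work surface at z = 0. Lengths are in m, angles in rad, forces in N, time in s.
With the tool pointing down it reaches from about 0.425 to 0.925 m from the base axis. Payload 6.8 kg.
Tool frame: the origin (TCP) lies where the fingers leave the gripper's body, on its centre line; the fingertips stand 73 mm ahead of it and the grasp point (between the pads) lies 54 mm ahead of it; z points along the fingers, y is the line along which they close (so a half turn about z gives the same grasp; the last joint's range is limited). The gripper opens to 85 mm and grips with 20 to 120 N. Pads are 22 mm wide; open, the fingers measure 114 mm over their backs; the gripper's body (76 mm by 85 mm) begins 54 mm behind the grasp point. The pads swing forward as they close: fully open they stand 13 mm farther back than shut.
Start: joints at [1.2, 0.477, 0.022, 1.555, -0.011, 1.109, -0.083], TCP at [0.175, -0.652, 0.304] pointing down, gripper open.
Joint ranges: [-2.96, 2.96], [-0.34, 2.1], [-1.41, 1.46], [0.24, 2.44], [-1.37, 4.51], [0.17, 1.92], [-2.96, 2.96]. Speed limits (rad/s): [2.39, 2.39, 3.14, 3.14, 3.14, 3.14, 3.14].

INTERFACE

Orientations are given as a rotation vector (axis times angle).
In Python, from bench import r gives the robot as it stands.
- The arm moves only by the shell command python3 drive.py 'ROWS' [OPENING] [FORCE]. ROWS is a JSON object with one list for each field, all of the same length, 1 to 5, a row being the entries at one place: sx, sy, sz (the shift in m), drx, dry, drz (a rotation vector in rad); each row is the pose to reach, as a shift and turn from the pose commanded when the command began, along the tool's axes at that moment; what a row does not reach only later rows make up. A row lasts 1/10 s, in which the tool goes at most 0.05 m and 0.15 rad, less where a joint would pass 70% of its speed; a pose out of reach is approached as far as the arm can. OPENING is the finger opening in m, set as the command begins (- or left out keeps the last). The fingers move at their own pace and stop on an object; FORCE is the grip in N (left out, the last holds). Time passes only in rows, so rows that do not move let the fingers close. It prints the time, the measured TCP pose, the force, the opening and the grip force at its end. Input that does not fit is refused with a message, and nothing moves.
- r.get_obs(): the state, without advancing time (a new reading comes with each control period).
- r.grab_frame(name): name is "scene" or "top" or "wrist"; returns (picture, depth): 420x560x3 uint8, blue, green, red; 420x560 float32, m along the optical axis (not along the pixel's ray), 0 where there is no reading.
- r.camera_info(name): a dict with "camera_matrix" (3x3 intrinsics, pixels), "k1" (the pictures are not rectified: a ray, as slopes to the right and down, at radius r is drawn at 1 + k1 r^2 times it, then the intrinsics apply), "R" (3x3) and "t" (3): a world point X has camera coordinates R X + t. Camera axes: x right, y down, z forward; pixel columns grow to the right and rows downward; lengths in m; the calibration is good to about 2 mm. A picture is of the moment at which its call begins: read the wrist's pose just before it. camera_info takes no time and is no camera call; for the wrist camera it gives the pose at the moment of the call.
- r.hand_in(): hands the job in; it is judged then, once.
The state is a dict: "clock": time; "joints": joint angles; "qvel": joint speeds; "tau": joint torques, N m; "tcp_pos": TCP position; "orientation": TCP orientation; "contact_force": force on the tool from outside, world axes, zero at the start; "moment": the same for the moment, N m; "grip_width": finger opening in m; "gripper_force": force on a finger pad.
Only numpy, scipy, OpenCV 4.12 (cv2) and the standard library are available. Lean on these libraries where they do the work, as an engineer would, in place of code of your own. Each camera call takes 0.05 s, during which the arm holds its last target. There are 200 camera calls.

## Working session

There is one attempt and no reset: what is moved stays moved. The work goes in short steps, Python scripts to look and compute and a shell command to move; the robot and the scene stay as the last step left them, time stands still between calls to the robot, and variables do not carry over. Pictures are saved under pics/ and viewed, at most 10 in all, crops included, and the job is handed in when it is done.

```bash
ls; mkdir -p pics
python3 - <<'E'
from bench import r
import cv2,numpy as np
o=r.get_obs();print({k:np.round(v,3) for k,v in o.items()})
for n in("scene","top"):
    p,d=r.grab_frame(n);cv2.imwrite(f"pics/{n}0.png",p);np.save(f"pics/{n}0.npy",d)
    c=r.camera_info(n);print(n,{k:np.round(v,3).tolist() for k,v in c.items()})
E
```

```text
bench.py
drive.py
pics
{'clock': np.float64(0.0), 'joints': array([ 1.2  ,  0.478,  0.022,  1.556, -0.012,  1.109, -0.083]), 'qvel': array([ 0.001, -0.   , -0.001,  0.001, -0.   ,  0.001, -0.   ]), 'tau': array([-0.0000e+00, -5.9646e+01,  1.6070e+00, -2.8119e+01,  1.2000e-02,
        9.0000e-03, -0.0000e+00]), 'tcp_pos': array([ 0.175, -0.651,  0.303]), 'orientation': array([-3.113e+00, -4.110e-01,  1.000e-03]), 'contact_force': array([-0.332, -0.019, -0.31 ]), 'moment': array([ 0.019, -0.012, -0.016]), 'gripper_force': np.float64(0.0), 'grip_width': np.float64(0.085)}
scene {'camera_matrix': [[458.475, 0.0, 283.142], [0.0, 458.475, 207.239], [0.0, 0.0, 1.0]], 'k1': -0.139, 'R': [[-0.76, -0.65, 0.001], [-0.379, 0.442, -0.813], [0.528, -0.618, -0.582]], 't': [0.546, 0.174, 0.847]}
top {'camera_matrix': [[517.774, 0.0, 282.825], [0.0, 517.774, 216.114], [0.0, 0.0, 1.0]], 'k1': 0.069, 'R': [[0.006, -1.0, 0.013], [-0.994, -0.007, -0.107], [0.107, -0.012, -0.994]], 't': [0.232, 0.476, 0.975]}
```

View pics/scene0.png

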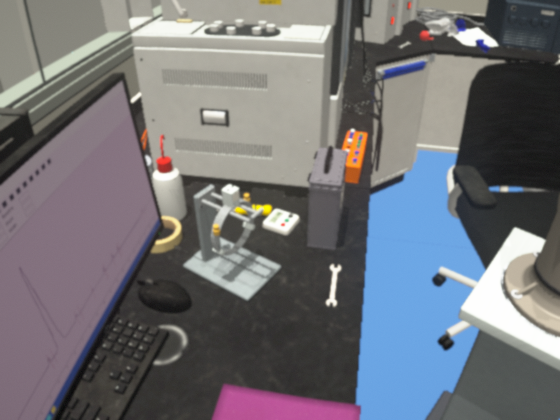

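View pics/top0.png

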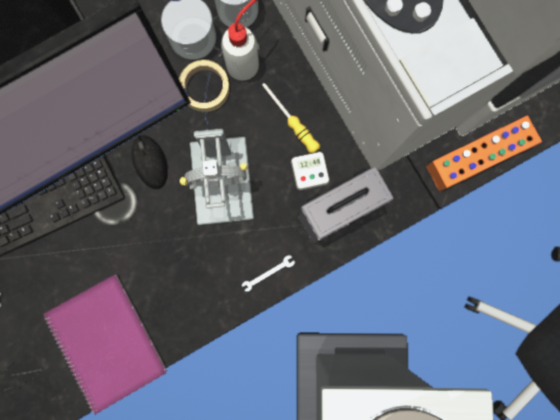

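The scene view shows the stand with the hung column (~230,210) and the case (~327,195), with the timer and spanner nearby. In the top view the stand is at (220,178) with its upright at the far end, and the case is at (348,205), handle along its long side. I'll enlarge both.

```bash
cat > h.py <<'E'
from bench import r
import cv2,numpy as np
from scipy.spatial.transform import Rotation as Ro
def ray(c,u,v):
    K=c["camera_matrix"];K=np.array(K);x=(np.asarray(u,float)-K[0,2])/K[0,0];y=(np.asarray(v,float)-K[1,2])/K[1,1]
    a,b=x,y
    for _ in range(15):
        s=1+c["k1"]*(a*a+b*b);a,b=x/s,y/s
    return np.stack([a,b,np.ones_like(a)],-1)
def at_z(c,u,v,z):
    R=np.array(c["R"]);t=np.array(c["t"]);d=ray(c,u,v)@R;o=-R.T@t
    return o+d*((z-o[2])/d[...,2])[...,None]
def cloud(c,d):
    v,u=np.indices(d.shape);P=ray(c,u,v)*d[...,None]
    W=(P-np.array(c["t"]))@np.array(c["R"]);W[d==0]=np.nan;return W
def proj(c,X):
    p=np.array(c["R"])@np.asarray(X,float)+np.array(c["t"]);a=p[:2]/p[2];a=a*(1+c["k1"]*(a@a));K=np.array(c["camera_matrix"]);return K[:2,:2]@a+K[:2,2]
def tri(obs):  # [(c,u,v)..]
    A=np.zeros((3,3));b=np.zeros(3)
    for c,u,v in obs:
        R=np.array(c["R"]);o=-R.T@np.array(c["t"]);d=ray(c,u,v)@R;d/=np.linalg.norm(d);M=np.eye(3)-np.outer(d,d);A+=M;b+=M@o
    X=np.linalg.solve(A,b);return X,[np.round(proj(c,X)-[u,v],1) for c,u,v in obs]
def tool(X,goal_R=None):
    "world shift -> tool axes"
    o=r.get_obs();R=Ro.from_rotvec(o["orientation"]);return R.inv().apply(X)
E
python3 - <<'E'
from h import *
a=cv2.imread("pics/top0.png")[120:245,175:400];b=cv2.imread("pics/scene0.png")[140:305,175:360]
cv2.imwrite("pics/topc.png",cv2.resize(a,None,fx=3.5,fy=3.5,interpolation=2))
cv2.imwrite("pics/scc.png",cv2.resize(b,None,fx=3.5,fy=3.5,interpolation=2))
c=r.camera_info("top");W=cloud(c,np.load("pics/top0.npy"))
for n,(u,v) in dict(lid=(320,225),lid2=(375,185),handle=(348,203),slot=(352,201),block=(210,168),foot=(205,215),upr=(208,133),spanner=(268,273),timer=(310,172)).items(): print(n,W[v,u].round(3))
# lid top by height
m=(abs(W[...,2]-.163)<.012);m[:150]=0;m[:,:290]=0;m[245:]=0;m[:,405:]=0
print(m.sum(),np.median(W[m][:,2]),cv2.minAreaRect(W[m][:,:2].astype(np.float32)))
E
```

```text
lid [0.445 0.175 0.163]
lid2 [0.512 0.083 0.164]
handle [0.482 0.129 0.164]
slot [0.486 0.122 0.162]
block [0.533 0.355 0.195]
foot [0.477 0.387 0.006]
upr [0.598 0.363 0.168]
spanner [0.365 0.263 0.005]
timer [0.563 0.182 0.012]
3101 0.1631411424687339 ((0.4996597170829773, 0.10786579549312592), (0.07932553440332413, 0.20284132659435272), 34.24254608154297)
```

View pics/topc.png

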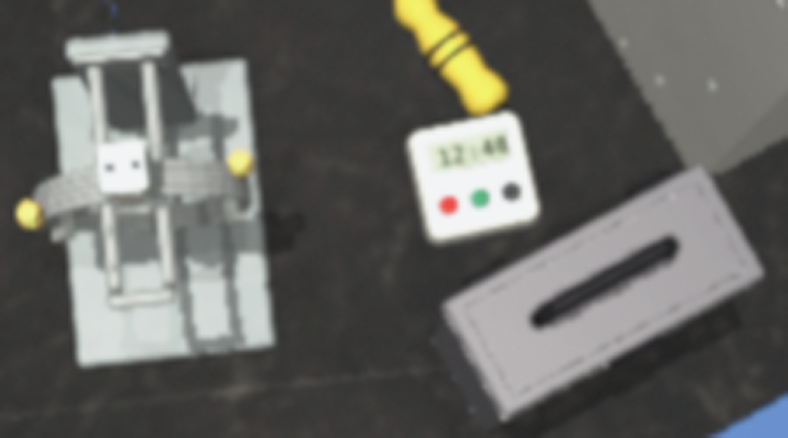

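View pics/scc.png

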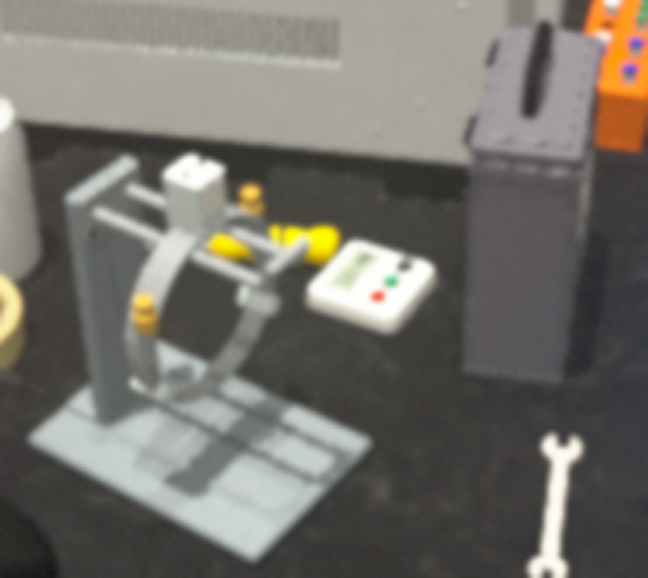

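The top crop shows:
- Hung column's block at crop (124,167), with nuts at (28,213) and (240,162), so the column is slightly yawed.
- Rods from (95,70)/(150,65) to the crossbar at (140,298).
- Lid handle from (538,320) to (672,245).

The scene crop shows hinge-like knobs on the case's far side (490,55),(470,130).

Next I'll compute the poses and plan a wrist view over the stand.

Run:
```python
from h import *
c=r.camera_info("top");s=r.camera_info("scene")
f=lambda u,v,z:at_z(c,175+u/3.5,120+v/3.5,z)
for n,a in dict(upr=(119,47,.168),xbar=(140,298,.167),rodL0=(95,70,.155),rodL1=(113,290,.158),rodR0=(150,65,.155),rodR1=(168,285,.158),nutL=(28,213,.152),nutR=(240,162,.152),block=(124,167,.197),h1=(538,320,.187),h2=(672,245,.187),l1=(443,306,.163),l2=(700,168,.163),l3=(763,270,.163),l4=(505,418,.163)).items(): print(n,f(*a).round(4))
# two-view
T=lambda a,b:tri([(c,175+a[0]/3.5,120+a[1]/3.5),(s,175+b[0]/3.5,140+b[1]/3.5)])
print("block",T((124,167),(196,172)));print("h near",T((672,245),(545,25)));print("h far",T((538,320),(533,112)))
o=r.get_obs();print(Ro.from_rotvec(o["orientation"]).as_matrix().round(3))
w=r.camera_info("wrist");print({k:np.round(v,3).tolist() for k,v in w.items()})
R=np.array(w["R"]);C=-R.T@np.array(w["t"]);print("cam in tool",tool(C-o["tcp_pos"]).round(3),"axis",tool(R[2]).round(3))
```

```text
upr [0.5968 0.3609 0.168 ]
xbar [0.4764 0.3489 0.167 ]
rodL0 [0.5888 0.374  0.155 ]
rodL1 [0.4812 0.3628 0.158 ]
rodR0 [0.5916 0.3475 0.155 ]
rodR1 [0.4839 0.3368 0.158 ]
nutL [0.5191 0.4051 0.152 ]
nutR [0.545  0.3036 0.152 ]
block [0.5329 0.3537 0.197 ]
h1 [0.4649 0.163  0.187 ]
h2 [0.5003 0.1008 0.187 ]
l1 [0.4741 0.2057 0.163 ]
l2 [0.5415 0.0829 0.163 ]
l3 [0.4924 0.0536 0.163 ]
l4 [0.4211 0.1763 0.163 ]
block (array([0.53390198, 0.35446258, 0.19613614]), [array([-0.4, -0.5]), array([0.6, 0.1])])
h near (array([0.50150555, 0.10168202, 0.18735363]), [array([-0.5, -0.8]), array([0.7, 0.1])])
h far (array([0.46724195, 0.161259  , 0.1686382 ]), [array([-0.1, -0.1]), array([0.1, 0. ])])
[[ 0.966  0.26  -0.001]
 [ 0.26  -0.966  0.002]
 [-0.    -0.002 -1.   ]]
{'camera_matrix': [[339.257, 0.0, 287.234], [0.0, 339.257, 207.892], [0.0, 0.0, 1.0]], 'k1': -0.013, 'R': [[0.26, -0.965, -0.002], [-0.921, -0.249, 0.299], [-0.289, -0.076, -0.954]], 't': [-0.675, -0.039, 0.38]}
cam in tool [ 0.077  0.001 -0.07 ] axis [-0.299  0.     0.954]
```

Run:
```python
from h import *
for n in("top","scene"):
    W=cloud(r.camera_info(n),np.load(f"pics/{n}0.npy"));P=W.reshape(-1,3);P=P[np.isfinite(P[:,0])&(P[:,2]>.2)]
    az=np.degrees(np.arctan2(P[:,1],P[:,0]));rr=np.hypot(P[:,0],P[:,1])
    for a in range(-75,60,15):
        m=(abs(az-a)<7.5)&(rr<1.3)&(rr>.2)
        if m.any(): print(n,a,rr[m].min().round(3),P[m][:,2].max().round(2))
```

```text
top -15 0.638 0.42
top 0 0.562 0.51
top 15 0.585 0.4
top 30 0.804 0.39
top 45 0.809 0.39
scene -45 1.234 0.3
scene -30 1.094 0.33
scene -15 0.638 0.44
scene 0 0.562 0.44
scene 15 0.58 0.46
scene 30 0.639 0.39
scene 45 0.812 0.39
```

```bash
python3 drive.py '{"sx": [0.13,0.13,0.13,0.13,0.13],"sy": [-0.09,-0.09,-0.09,-0.09,-0.09],"sz": [-0.18,-0.18,-0.18,-0.18,-0.18],"drx": [0,0,0,0,0],"dry": [0,0,0,0,0],"drz": [0,0,0,0,0]}' 
python3 drive.py '{"sx": [0.03,0.06,0.09,0.122],"sy": [-0.035,-0.07,-0.105,-0.138],"sz": [0,0,0,0],"drx": [0,0,0,0],"dry": [0,0,0,0],"drz": [0,0,0,0]}'
python3 drive.py '{"sx": [0.03,0.06,0.09,0.122],"sy": [-0.035,-0.07,-0.105,-0.138],"sz": [0,0,0,0],"drx": [0,0,0,0],"dry": [0,0,0,0],"drz": [0,0,0,0]}'
python3 drive.py '{"sx": [0.084,0.084,0.084,0.084,0.084],"sy": [-0.236,-0.236,-0.236,-0.236,-0.236],"sz": [0,0,0,0,0],"drx": [0,0,0,0,0],"dry": [0,0,0,0,0],"drz": [0,0,0,0,0]}'
```

```text
clock: 0.6
tcp_pos: [0.279, -0.5295, 0.4861]
orientation: [3.113, 0.414, 0.002]
contact_force: [-0.7, -0.5, 0.1]
grip_width: 0.0853
gripper_force: 0.0
clock: 1.0
tcp_pos: [0.3596, -0.3643, 0.4837]
orientation: [-3.115, -0.411, 0.001]
contact_force: [0.2, 0.2, 0.5]
grip_width: 0.0854
gripper_force: 0.0
clock: 1.4
tcp_pos: [0.4415, -0.1993, 0.4838]
orientation: [3.114, 0.411, -0.0]
contact_force: [0.8, -0.5, 0.5]
grip_width: 0.0854
gripper_force: 0.0
clock: 1.9
tcp_pos: [0.4607, 0.0499, 0.4838]
orientation: [3.114, 0.411, -0.0]
contact_force: [0.6, 1.3, -0.6]
grip_width: 0.0853
gripper_force: 0.0
```

```bash
cat > snap.py <<'E'
from h import *
import sys,pickle
n=sys.argv[1];c=r.camera_info("wrist");p,d=r.grab_frame("wrist");cv2.imwrite(f"pics/{n}.png",p);pickle.dump((c,d),open(f"pics/{n}.pkl","wb"))
E
python3 drive.py '{"sx": [0.038,0.038,0.038],"sy": [-0.035,-0.069,-0.069],"sz": [0.02,0.03,0.03],"drx": [0,0,0],"dry": [0,0,0],"drz": [0,0,0]}'; python3 snap.py w1
python3 drive.py '{"sx": [0.06,0.06,0.112,0.112,0.112],"sy": [-0.15,-0.15,-0.206,-0.206,-0.206],"sz": [0.05,0.05,0.09,0.09,0.09],"drx": [0,0,0,0,0],"dry": [0,0,0,0,0],"drz": [0,0,0,0,0]}'
python3 drive.py '{"sx": [0],"sy": [0],"sz": [0],"drx": [0],"dry": [0],"drz": [0]}'; python3 snap.py w2
python3 -c "
import cv2,numpy as np
a=cv2.imread('pics/w1.png');b=cv2.imread('pics/w2.png');cv2.imwrite('pics/w12.png',cv2.resize(np.vstack([a[:,:],b]),None,fx=.714,fy=.714,interpolation=3))"
```

```text
clock: 2.2
tcp_pos: [0.478, 0.1299, 0.452]
orientation: [-3.11, -0.426, 0.006]
contact_force: [0.2, 0.3, -0.2]
grip_width: 0.0856
gripper_force: 0.0
clock: 2.75
tcp_pos: [0.5355, 0.3501, 0.364]
orientation: [3.114, 0.407, 0.001]
contact_force: [0.3, -0.2, 1.5]
grip_width: 0.0853
gripper_force: 0.0
clock: 2.85
tcp_pos: [0.5332, 0.3539, 0.3603]
orientation: [-3.113, -0.419, 0.01]
contact_force: [0.3, -0.1, -0.6]
grip_width: 0.0853
gripper_force: 0.0
```

View pics/w12.png

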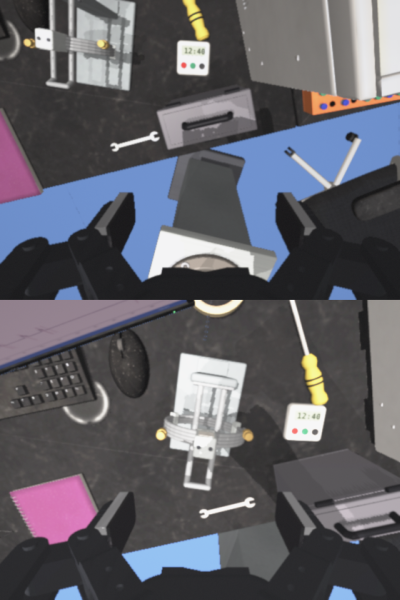

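The upper view (w1) shows the lid and handle at about (208,122), and the lower one (w2) the hung column with its block at about (204,447). I need an enlarged crop to read them closely.

```bash
python3 -c "
import cv2,numpy as np
a=cv2.imread('pics/w2.png')[90:285,210:360];b=cv2.imread('pics/w1.png')[105:225,210:370]
a=cv2.resize(a,None,fx=3,fy=3,interpolation=2);b=cv2.resize(b,None,fx=2.1875,fy=2.1875,interpolation=2)
o=np.zeros((585,800,3),np.uint8);o[:,:450]=a;o[:b.shape[0],450:450+b.shape[1]]=b;cv2.imwrite('pics/c1.png',o)"
```

```text
(no output)
```

View pics/c1.png

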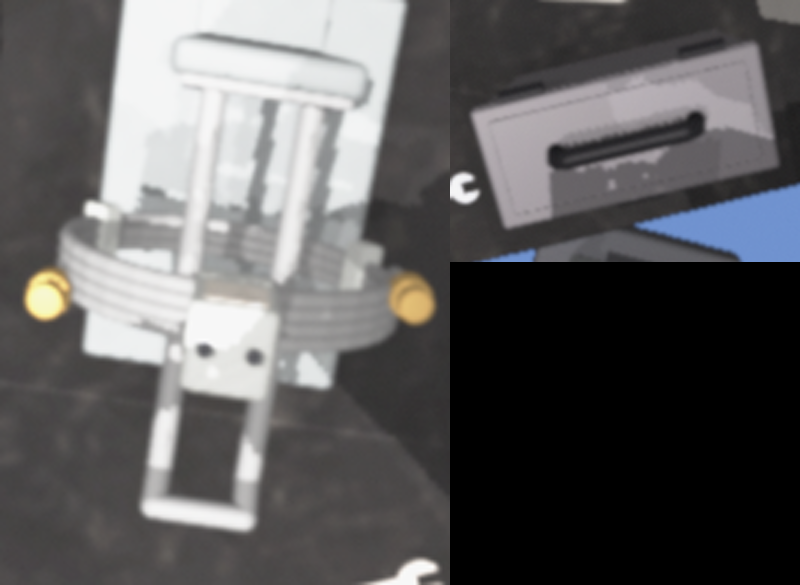

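Hinge barrels at crop (520,90) and (700,45) on the far side confirm the +x side. The block top is centred at crop (229,350) and the handle bar runs from (560,157) to (692,125).

Run:
```python
from h import *
import pickle
c1,_=pickle.load(open("pics/w1.pkl","rb"));c2,_=pickle.load(open("pics/w2.pkl","rb"));t=r.camera_info("top");s=r.camera_info("scene")
g=lambda u,v,z:at_z(c2,210+u/3,90+v/3,z)
k=lambda u,v:(210+(u-450)/2.1875,105+v/2.1875)
T=lambda a:(t,175+a[0]/3.5,120+a[1]/3.5)
W2=lambda a:(c2,210+a[0]/3,90+a[1]/3);W1=lambda a:(c1,)+k(*a)
S=lambda a:(s,175+a[0]/3.5,140+a[1]/3.5)
print("block",tri([T((124,167)),W2((229,350)),S((196,172))]))
print("xbar",tri([T((140,298)),W2((198,516))]),g(198,516,.167))
print("nuts",g(45,297,.152),g(412,300,.152))
print("blk edge",g(190,303,.197),g(278,310,.197))
print("rods z155",g(208,100,.155),g(187,265,.155),g(312,115,.155),g(288,270,.155))
print("uprTop",g(180,72,.168),g(360,100,.168))
h1=tri([W1((560,157)),T((538,320))]);h2=tri([W1((692,125)),T((672,245))]);print("handle",h1,h2)
print("handle z187",at_z(c1,*k(560,157),.187),at_z(c1,*k(692,125),.187))
for a in((473,110),(755,42),(778,168),(507,228)): print("lid",at_z(c1,*k(*a),.163).round(4))
```

```text
block (array([0.53496061, 0.35427085, 0.19493133]), [array([-0.2, -1. ]), array([-0. ,  1.4]), array([0.3, 0.4])])
xbar (array([0.47662159, 0.3482879 , 0.16652989]), [array([ 0.4, -0.1]), array([-0.8,  0.1])]) [0.4770955 0.3477127 0.167    ]
nuts [0.52422592 0.40529201 0.152     ] [0.55085276 0.30527152 0.152     ]
blk edge [0.54544756 0.36667905 0.197     ] [0.54932592 0.34612777 0.197     ]
rods z155 [0.58882542 0.37490336 0.155     ] [0.54445664 0.36904495 0.155     ] [0.59238314 0.34742951 0.155     ] [0.550499   0.34176941 0.155     ]
uprTop [0.59443319 0.38328468 0.168     ] [0.59983306 0.33811269 0.168     ]
handle (array([0.46792349, 0.15871947, 0.15754401]), [array([-1. , -0.7]), array([0.8, 0.3])]) (array([0.50269144, 0.09956282, 0.17292123]), [array([1.1, 0.5]), array([-0.7, -0.1])])
handle z187 [0.47432078 0.1567756  0.187     ] [0.50486001 0.10271877 0.187     ]
lid [0.4799 0.2036 0.163 ]
lid [0.547  0.0825 0.163 ]
lid [0.4925 0.052  0.163 ]
lid [0.4258 0.1742 0.163 ]
```

```bash
python3 drive.py '{"sx": [0.002,0.002,0.002,0.002,0.002],"sy": [0,0,0,0,0],"sz": [0.05,0.09,0.115,0.115,0.115],"drx": [0,0,0,0,0],"dry": [0,0,0,0,0],"drz": [0,0,0,0,0]}' 
python3 drive.py '{"sx": [0,0,0,0,0],"sy": [0,0,0,0,0],"sz": [0,0,0,0,0],"drx": [0,0,0,0,0],"dry": [0,0,0,0,0],"drz": [0,0,0,0,0]}' 0 40
python3 drive.py '{"sx": [0,0,0,0,0],"sy": [0,0,0,0,0],"sz": [0,0,0,0,0],"drx": [0,0,0,0,0],"dry": [0,0,0,0,0],"drz": [0,0,0,0,0]}'
```

```text
clock: 3.4
tcp_pos: [0.5369, 0.3495, 0.2513]
orientation: [3.115, 0.408, 0.002]
contact_force: [0.3, -0.6, 0.9]
grip_width: 0.0853
gripper_force: 0.0
clock: 3.9
tcp_pos: [0.5366, 0.3523, 0.2515]
orientation: [-3.111, -0.412, -0.005]
contact_force: [-0.2, 2.1, 3.5]
grip_width: 0.021
gripper_force: 38.6
clock: 4.4
tcp_pos: [0.5365, 0.3521, 0.2514]
orientation: [-3.112, -0.412, -0.004]
contact_force: [0.7, 1.6, 6.4]
grip_width: 0.0213
gripper_force: 39.8
```

```bash
python3 drive.py '{"sx": [0,0.007,0.014,0.021,0.029],"sy": [0,0.001,0.002,0.0035,0.0045],"sz": [-0.003,-0.003,-0.003,-0.003,-0.003],"drx": [0,0,0,0,0],"dry": [0,0,0,0,0],"drz": [0,0.04,0.08,0.12,0.157]}'
python3 drive.py '{"sx": [0,0],"sy": [0,0],"sz": [0,0],"drx": [0,0],"dry": [0,0],"drz": [0,0]}'
python3 - <<'E'
from h import *
o=r.get_obs();M=Ro.from_rotvec(o["orientation"]).as_matrix();print(M.round(3));p=o["tcp_pos"][:2]-[.593,.3603];print(p@[.9946,.103],p@[-.103,.9946])
E
```

```text
clock: 4.9
tcp_pos: [0.5658, 0.3536, 0.2524]
orientation: [3.137, 0.16, -0.001]
contact_force: [0.2, 1.0, -2.6]
grip_width: 0.0211
gripper_force: 38.9
clock: 5.1
tcp_pos: [0.5652, 0.3537, 0.2525]
orientation: [3.137, 0.166, -0.001]
contact_force: [-1.2, -0.7, -3.5]
grip_width: 0.0213
gripper_force: 38.9
[[ 0.994  0.105 -0.   ]
 [ 0.105 -0.994 -0.001]
 [-0.     0.    -1.   ]]
-0.02828300281974163 -0.003657737141960064
```

```bash
python3 drive.py '{"sx": [0,0,0],"sy": [-0.002,-0.002,-0.002],"sz": [0.002,0.004,0.004],"drx": [0,0,0],"dry": [0,0,0],"drz": [0,0,0]}'
python3 drive.py '{"sx": [0,0,0],"sy": [0,0,0],"sz": [0,0,0],"drx": [0,0,0],"dry": [0,0,0],"drz": [0,0,0]}' .05
python3 drive.py '{"sx": [0,0,0,0,0],"sy": [0,0,0,0,0],"sz": [-0.05,-0.09,-0.12,-0.12,-0.12],"drx": [0,0,0,0,0],"dry": [0,0,0,0,0],"drz": [0,0,0,0,0]}' .085; python3 snap.py w3; python3 -c "
import cv2
cv2.imwrite('pics/c3.png',cv2.resize(cv2.imread('pics/w3.png')[60:300,170:400],None,fx=2.3,fy=2.3,interpolation=2))"
```

```text
clock: 5.4
tcp_pos: [0.5651, 0.3558, 0.2513]
orientation: [3.136, 0.166, 0.003]
contact_force: [-2.6, -5.6, 12.0]
grip_width: 0.0214
gripper_force: 40.9
clock: 5.7
tcp_pos: [0.5646, 0.3562, 0.2488]
orientation: [-3.137, -0.167, 0.0]
contact_force: [-0.0, 0.5, 0.5]
grip_width: 0.05
gripper_force: 0.0
clock: 6.2
tcp_pos: [0.5648, 0.3562, 0.3692]
orientation: [-3.137, -0.166, -0.002]
contact_force: [0.4, 0.2, -0.9]
grip_width: 0.0847
gripper_force: 0.0
```

View pics/c3.png

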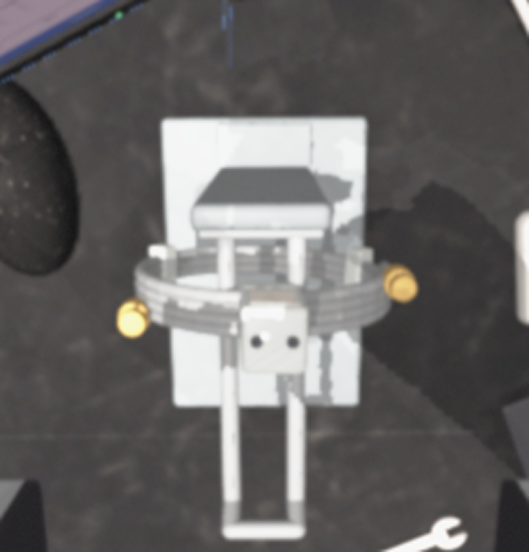

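The column has moved back. The block is at crop (274,340), close to the upright, and looks in line with the rods (262). I'll check the numbers.

Run:
```python
from h import *
import pickle
c,d=pickle.load(open("pics/w3.pkl","rb"))
g=lambda u,v,z:at_z(c,170+u/2.3,60+v/2.3,z)
L=lambda p:(np.round((p[:2]-[.593,.3603])@np.array([[.9946,-.103],[.103,.9946]]),4))
for n,a in dict(block=(275,337,.197),bl=(244,306,.197),br=(309,306,.197),nl=(133,318,.152),nr=(400,283,.152),xb=(263,530,.167),rl=(231,420,.155),rr=(296,420,.155),rl2=(226,245,.155),rr2=(296,245,.155),ul=(193,220,.168),ur=(329,220,.168),foot1=(175,405,.01),foot2=(358,405,.01)).items(): p=g(*a);print(n,p.round(4),L(p))
```

```text
block [0.5673 0.3537 0.197 ] [-0.0262 -0.0039]
bl [0.5766 0.3648 0.197 ] [-0.0159  0.0061]
br [0.5788 0.344  0.197 ] [-0.0158 -0.0147]
nl [0.5553 0.4068 0.152 ] [-0.0327  0.0502]
nr [0.5798 0.3074 0.152 ] [-0.0186 -0.0513]
xb [0.4781 0.3486 0.167 ] [-0.1155  0.0002]
rl [0.5186 0.3656 0.155 ] [-0.0735  0.013 ]
rr [0.5213 0.3401 0.155 ] [-0.0734 -0.0127]
rl2 [0.5878 0.3739 0.155 ] [-0.0038  0.014 ]
rr2 [0.5905 0.3482 0.155 ] [-0.0037 -0.0117]
ul [0.5977 0.3856 0.168 ] [0.0073 0.0247]
ur [0.6028 0.3385 0.168 ] [ 0.0075 -0.0226]
foot1 [0.4621 0.4007 0.01  ] [-0.1261  0.0537]
foot2 [0.4736 0.293  0.01  ] [-0.1257 -0.0547]
```

Run:
```python
from h import *
o=r.get_obs();print(o["joints"].round(3),o["tcp_pos"].round(4))
```

```text
[-0.207  0.496 -0.66   1.463  0.309  1.289 -2.359] [0.5645 0.3557 0.368 ]
```

```bash
python3 drive.py '{"sx": [-0.105,-0.105,-0.105,-0.105,-0.105],"sy": [0.214,0.214,0.214,0.214,0.214],"sz": [0,0,0,0,0],"drx": [0,0,0,0,0],"dry": [0,0,0,0,0],"drz": [-0.75,-0.75,-0.75,-0.75,-0.75]}'
python3 drive.py '{"sx": [0,0,0,0,0],"sy": [0,0,0,0,0],"sz": [0,0,0,0,0],"drx": [0,0,0,0,0],"dry": [0,0,0,0,0],"drz": [-0.75,-0.75,-0.75,-0.75,-0.75]}' .04
python3 drive.py '{"sx": [0,0,0,0,0],"sy": [0,0,0,0,0],"sz": [0,0,0,0,0],"drx": [0,0,0,0,0],"dry": [0,0,0,0,0],"drz": [-0.471,-0.471,-0.471,-0.471,-0.471]}'; python3 drive.py '{"sx": [0,0],"sy": [0,0],"sz": [0,0],"drx": [0,0],"dry": [0,0],"drz": [0,0]}'; python3 snap.py w4
python3 - <<'E'
from h import *
o=r.get_obs();print(o["joints"].round(3),o["tcp_pos"].round(4),Ro.from_rotvec(o["orientation"]).as_matrix().round(3))
import pickle;c,d=pickle.load(open("pics/w4.pkl","rb"));p=proj(c,(.4826,.1319,.187)).round().astype(int);print(p)
im=cv2.imread("pics/w4.png");u,v=max(p[0]-130,0),max(p[1]-110,0);print(u,v);cv2.imwrite("pics/c4.png",cv2.resize(im[v:v+220,u:u+260],None,fx=2.5,fy=2.5,interpolation=2))
E
```

```text
clock: 6.75
tcp_pos: [0.4829, 0.1324, 0.367]
orientation: [-2.873, -1.272, 0.006]
contact_force: [0.6, -0.2, -0.2]
grip_width: 0.0851
gripper_force: 0.0
clock: 7.25
tcp_pos: [0.4837, 0.1347, 0.3674]
orientation: [-2.204, -2.236, 0.003]
contact_force: [-0.8, 0.3, 0.4]
grip_width: 0.0403
gripper_force: 0.0
clock: 7.75
tcp_pos: [0.484, 0.1348, 0.368]
orientation: [-1.634, -2.681, 0.001]
contact_force: [-0.1, 0.1, -0.3]
grip_width: 0.04
gripper_force: 0.0
clock: 7.95
tcp_pos: [0.4842, 0.1353, 0.3688]
orientation: [-1.633, -2.684, 0.0]
contact_force: [-0.5, -0.6, 0.5]
grip_width: 0.0398
gripper_force: 0.0
[ 0.489  0.273 -1.037  1.827  0.253  1.184 -0.151] [0.4843 0.1353 0.3689] [[-0.46   0.888 -0.   ]
 [ 0.888  0.46  -0.   ]
 [-0.    -0.    -1.   ]]
[283 206]
153 96
```

View pics/c4.png

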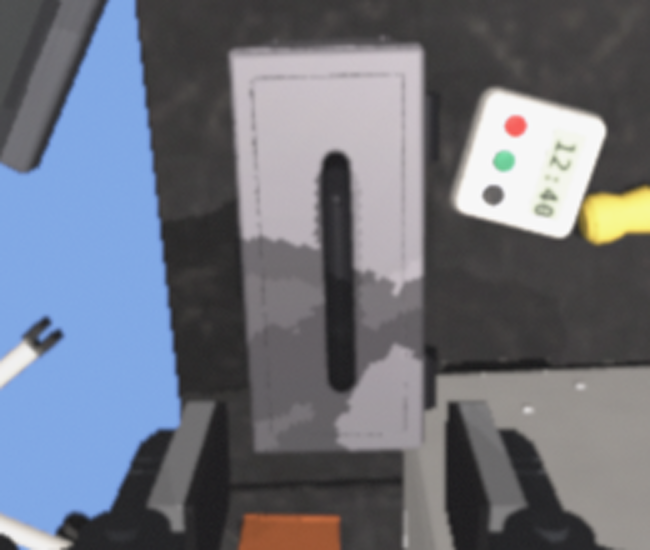

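The lid is seen from above with the handle bar from crop (336,168) to (342,380) and the hinges on the right. The cabinet lies close by at lower right, so I'll locate the bar and check the clearance.

Run:
```python
from h import *
import pickle
c,d=pickle.load(open("pics/w4.pkl","rb"))
k=lambda u,v,z:at_z(c,153+u/2.5,96+v/2.5,z)
a,b=k(336,168,.187),k(342,378,.187);print(a,b,(a+b)/2,np.degrees(np.arctan2(*(a-b)[[1,0]])))
W=cloud(c,d)
print("lidz",W[96+int(300/2.5),153+int(280/2.5)],"handle z",[W[96+int(v/2.5),153+int(339/2.5)].round(4) for v in(200,240,280,320)])
q=[k(*x,.163) for x in((232,50),(422,48),(422,443),(255,450))];print(np.round(q,4));
ctr=(a+b)/2;i=np.array([.8746,.4848]);j=np.array([-.4848,.8746])
for n in("top","scene"):
    V=cloud(r.camera_info(n),np.load(f"pics/{n}0.npy")).reshape(-1,3);V=V[np.isfinite(V[:,0])&(V[:,2]>.2)];X=(V[:,:2]-ctr[:2])@i;Y=(V[:,:2]-ctr[:2])@j
    for lo in range(-160,160,40):
        m=(Y>lo/1e3)&(Y<(lo+40)/1e3)&(X>-.1)&(X<.4)&(V[:,2]<.6)
        if m.any(): print(n,lo,X[m].min().round(3),V[m][:,2].max().round(3))
```

```text
[0.47000118 0.16328797 0.187     ] [0.50316348 0.10355841 0.187     ] [0.48658233 0.13342319 0.187     ] 119.03937017844451
lidz [0.47580299 0.11049335 0.16388292] handle z [array([0.4745, 0.1556, 0.1912]), array([0.48  , 0.1449, 0.1919]), array([0.4859, 0.1335, 0.1913]), array([0.4919, 0.122 , 0.1915])]
[[0.4257 0.1777 0.163 ]
 [0.4785 0.2057 0.163 ]
 [0.5459 0.0847 0.163 ]
 [0.4933 0.0543 0.163 ]]
top -160 0.027 0.397
top -120 0.027 0.388
top 120 0.313 0.389
scene -160 0.029 0.398
scene -120 0.029 0.398
scene -80 0.269 0.215
scene 120 0.314 0.389
```

```bash
python3 drive.py '{"sx": [0.005,0.005,0.005,0.005,0.005],"sy": [0.001,0.001,0.001,0.001,0.001],"sz": [0.05,0.1,0.116,0.116,0.116],"drx": [0,0,0,0,0],"dry": [0,0,0,0,0],"drz": [-0.028,-0.028,-0.028,-0.028,-0.028]}'
python3 drive.py '{"sx": [0,0,0,0],"sy": [0,0,0,0],"sz": [0,0,0,0],"drx": [0,0,0,0],"dry": [0,0,0,0],"drz": [0,0,0,0]}' 0 30
python3 -c "
from h import *
o=r.get_obs();print(o['joints'].round(3),o['tcp_pos'].round(4),Ro.from_rotvec(o['orientation']).as_matrix().round(3))"
```

```text
clock: 8.5
tcp_pos: [0.4838, 0.1409, 0.2546]
orientation: [1.592, 2.707, 0.003]
contact_force: [0.9, 0.5, 1.3]
grip_width: 0.0404
gripper_force: 0.0
clock: 8.9
tcp_pos: [0.4825, 0.1399, 0.2547]
orientation: [1.593, 2.707, -0.003]
contact_force: [-6.2, -4.7, 12.5]
grip_width: 0.0082
gripper_force: 29.5
[ 0.385  0.41  -0.97   1.964  0.41   0.979 -0.275] [0.4825 0.1399 0.2547] [[-0.485  0.874 -0.   ]
 [ 0.874  0.485 -0.002]
 [-0.002 -0.001 -1.   ]]
```

```bash
python3 drive.py '{"sx": [0,0,0,0,0],"sy": [0.0134,0.0276,0.0422,0.057,0.0715],"sz": [-0.005,-0.0079,-0.0086,-0.0069,-0.0029],"drx": [0.1,0.2,0.3,0.4,0.5],"dry": [0,0,0,0,0],"drz": [0,0,0,0,0]}'
python3 -c "
from h import *
o=r.get_obs();print(o['joints'].round(3),Ro.from_rotvec(o['orientation']).as_matrix().round(3))"
```

```text
clock: 9.4
tcp_pos: [0.5458, 0.175, 0.2593]
orientation: [-1.43, -2.43, 0.627]
contact_force: [-3.5, -2.5, 10.0]
grip_width: 0.0079
gripper_force: 29.3
[ 0.096  0.723 -0.83   1.53   0.404  1.622 -0.311] [[-0.486  0.766 -0.422]
 [ 0.874  0.425 -0.236]
 [-0.001 -0.483 -0.875]]
```

```bash
python3 drive.py '{"sx": [0,0,0,0,0],"sy": [0.0118,0.0237,0.0353,0.0394,0.0394],"sz": [-0.0014,-0.0009,0.0016,0.0032,0.0032],"drx": [0.05,0.1,0.15,0.15,0.15],"dry": [0,0,0,0,0],"drz": [0,0,0,0,0]}'
python3 -c "
from h import *
o=r.get_obs();print(o['joints'].round(3))
c=r.camera_info('top');p,d=r.grab_frame('top');cv2.imwrite('pics/t5.png',p);c=r.camera_info('scene');p,d=r.grab_frame('scene');cv2.imwrite('pics/c5.png',cv2.resize(p[60:270,200:420],None,fx=2.6,fy=2.6,interpolation=2))"
```

```text
clock: 9.9
tcp_pos: [0.5756, 0.1914, 0.2353]
orientation: [-1.373, -2.332, 0.782]
contact_force: [2.1, -0.4, 4.3]
grip_width: 0.0077
gripper_force: 30.6
[ 0.009  0.851 -0.777  1.38   0.409  1.774 -0.313]
```

View pics/c5.png

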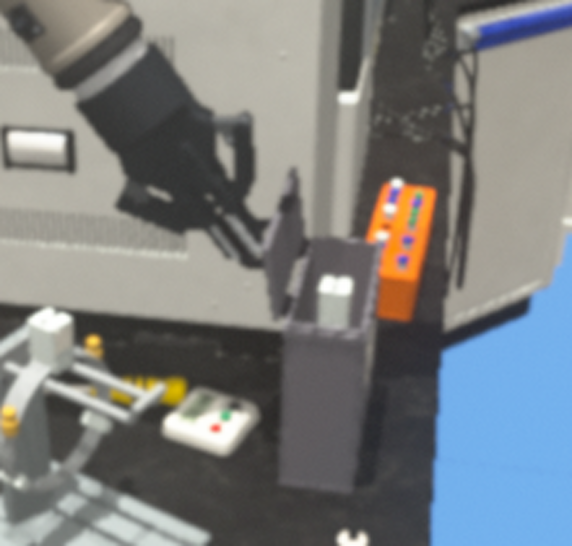

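The lid is held upright, or slightly past it, at about (285,245), with the column's block visible in the case at (335,298). Next: release and back off.

```bash
python3 drive.py '{"sx": [0,0,0],"sy": [0,0,0],"sz": [0,0,0],"drx": [0,0,0],"dry": [0,0,0],"drz": [0,0,0]}' .02
python3 drive.py '{"sx": [0,0,0,0,0],"sy": [0,0,-0.01,-0.02,-0.02],"sz": [-0.02,-0.04,-0.08,-0.11,-0.11],"drx": [0,0,0,-0.1,-0.2],"dry": [0,0,0,0,0],"drz": [0,0,0,0,0]}'
python3 drive.py '{"sx": [0,0,0,0],"sy": [0,0,0,0],"sz": [-0.04,-0.07,-0.07,-0.07],"drx": [-0.15,-0.3,-0.445,-0.445],"dry": [0,0,0,0],"drz": [0,0,0,0]}' .05
python3 -c "
from h import *
o=r.get_obs();print(o['joints'].round(3),o['tcp_pos'].round(4),Ro.from_rotvec(o['orientation']).as_matrix().round(3))"
```

```text
clock: 10.3
tcp_pos: [0.574, 0.1908, 0.2341]
orientation: [-1.371, -2.331, 0.786]
contact_force: [0.8, -0.4, 0.6]
grip_width: 0.02
gripper_force: 0.0
clock: 10.8
tcp_pos: [0.6201, 0.2179, 0.3378]
orientation: [-1.453, -2.471, 0.552]
contact_force: [-0.3, 0.0, 0.0]
grip_width: 0.0203
gripper_force: 0.0
clock: 11.2
tcp_pos: [0.6434, 0.2299, 0.3987]
orientation: [1.591, 2.708, -0.004]
contact_force: [-0.5, -0.6, -0.4]
grip_width: 0.0501
gripper_force: 0.0
[ 0.09   0.549 -0.823  1.371  0.401  1.394 -0.221] [0.6434 0.2299 0.3987] [[-0.487  0.874 -0.   ]
 [ 0.874  0.487 -0.003]
 [-0.002 -0.002 -1.   ]]
```

```bash
python3 drive.py '{"sx": [-0.008,-0.008,-0.008,-0.008,-0.008],"sy": [-0.187,-0.187,-0.187,-0.187,-0.187],"sz": [0,0,0,0,0],"drx": [0,0,0,0,0],"dry": [0,0,0,0,0],"drz": [0.7,0.7,0.7,0.7,0.7]}'
python3 drive.py '{"sx": [0,0,0,0,0],"sy": [0,0,0,0,0],"sz": [0,0,0,0,0],"drx": [0,0,0,0,0],"dry": [0,0,0,0,0],"drz": [0.75,0.75,0.75,0.75,0.75]}'
python3 drive.py '{"sx": [0,0,0],"sy": [0,0,0],"sz": [0.02,0.02,0.02],"drx": [0,0,0],"dry": [0,0,0],"drz": [0.121,0.121,0.121]}'; python3 snap.py w6
python3 - <<'E'
from h import *
o=r.get_obs();print(o["joints"].round(3),o["tcp_pos"].round(4),Ro.from_rotvec(o["orientation"]).as_matrix().round(3))
import pickle;c,d=pickle.load(open("pics/w6.pkl","rb"));p=proj(c,(.4844,.1322,.153)).round().astype(int);print(p)
im=cv2.imread("pics/w6.png");u,v=max(p[0]-110,0),max(p[1]-90,0);print(u,v);cv2.imwrite("pics/c6.png",cv2.resize(im[v:v+180,u:u+220],None,fx=3,fy=3,interpolation=2))
E
```

```text
clock: 11.7
tcp_pos: [0.482, 0.1296, 0.3972]
orientation: [-2.432, -1.987, 0.021]
contact_force: [1.5, 0.3, 0.1]
grip_width: 0.05
gripper_force: 0.0
clock: 12.2
tcp_pos: [0.4853, 0.1323, 0.3972]
orientation: [2.991, 0.962, -0.017]
contact_force: [0.0, -0.5, -0.8]
grip_width: 0.05
gripper_force: 0.0
clock: 12.5
tcp_pos: [0.4853, 0.1324, 0.3774]
orientation: [3.039, 0.794, -0.014]
contact_force: [-0.1, 0.0, -0.2]
grip_width: 0.0501
gripper_force: 0.0
[ 0.207  0.188 -0.675  1.824  0.126  1.18  -1.569] [0.4856 0.1326 0.378 ] [[ 0.872  0.489 -0.007]
 [ 0.489 -0.872 -0.003]
 [-0.007 -0.001 -1.   ]]
[286 190]
176 100
```

View pics/c6.png

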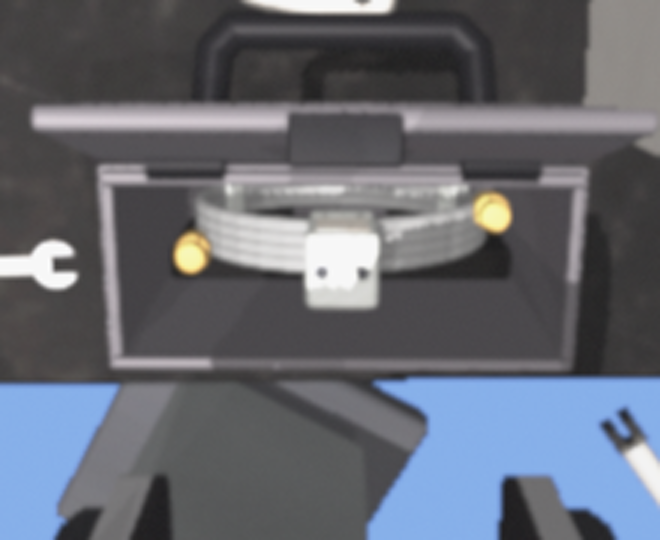

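The lid is open on its stop. The block top is centred at crop (343,270), inside the case mouth.

Run:
```python
from h import *
import pickle
c,d=pickle.load(open("pics/w6.pkl","rb"))
k=lambda u,v,z:at_z(c,176+u/3,100+v/3,z)
b=k(343,270,.153);W=cloud(c,d);print("block",b,W[190,290],W[100+87,176+118])
for q in((308,232),(380,232),(378,308),(306,308)): print(k(*q,.153).round(4))
q=[k(*x,.156) for x in((100,172),(585,172),(575,362),(115,362))];print(np.round(q,4),np.mean(q,0))
print("pad on lid",[W[100+v//3,176+u//3].round(3) for u,v in((345,125),(345,155),(250,140),(345,105))])
o=r.get_obs();d=b-o["tcp_pos"];print(tool(np.r_[d[:2],0]).round(4))
```

```text
block [0.48622763 0.12886042 0.153     ] [0.48654987 0.12940008 0.1550539 ] [0.49008688 0.12726776 0.15228913]
[0.4913 0.1436 0.153 ]
[0.5016 0.125  0.153 ]
[0.4811 0.1138 0.153 ]
[0.4704 0.1328 0.153 ]
[[0.4781 0.2043 0.156 ]
 [0.5462 0.0831 0.156 ]
 [0.4963 0.0535 0.156 ]
 [0.4278 0.1755 0.156 ]] [0.48708168 0.12911997 0.156     ]
pad on lid [array([0.531, 0.154, 0.217]), array([0.525, 0.151, 0.22 ]), array([0.514, 0.171, 0.2  ]), array([0.534, 0.156, 0.213])]
[-0.0013  0.0036  0.    ]
```

```bash
python3 drive.py '{"sx": [-0.004,-0.004,-0.004,-0.004,-0.004],"sy": [0.0036,0.0036,0.0036,0.0036,0.0036],"sz": [0.04,0.08,0.12,0.15,0.165],"drx": [0,0,0,0,0],"dry": [0,0,0,0,0],"drz": [0,0,0,0,0]}'
python3 drive.py '{"sx": [0,0,0],"sy": [0,0,0],"sz": [0.007,0.013,0.013],"drx": [0,0,0],"dry": [0,0,0],"drz": [0,0,0]}'
python3 drive.py '{"sx": [0,0,0,0,0],"sy": [0,0,0,0,0],"sz": [0,0,0,0,0],"drx": [0,0,0,0,0],"dry": [0,0,0,0,0],"drz": [0,0,0,0,0]}' 0 80
```

```text
clock: 13.05
tcp_pos: [0.4823, 0.1265, 0.211]
orientation: [3.039, 0.791, -0.013]
contact_force: [0.5, -1.2, -0.2]
grip_width: 0.0499
gripper_force: 0.0
clock: 13.35
tcp_pos: [0.4836, 0.1272, 0.2005]
orientation: [3.04, 0.788, -0.006]
contact_force: [0.2, 0.0, -0.4]
grip_width: 0.05
gripper_force: 0.0
clock: 13.85
tcp_pos: [0.4834, 0.1278, 0.2009]
orientation: [3.04, 0.789, -0.005]
contact_force: [-1.6, 2.3, 6.7]
grip_width: 0.0204
gripper_force: 78.9
```

```bash
python3 drive.py '{"sx": [0,0,0,0,0],"sy": [0,0,0,0,0],"sz": [-0.01,-0.05,-0.09,-0.13,-0.17],"drx": [0,0,0,0,0],"dry": [0,0,0,0,0],"drz": [0,0,0,0,0]}'
python3 drive.py '{"sx": [0,0,-0.001,0.028,0.056],"sy": [-0.04,-0.085,-0.129,-0.172,-0.215],"sz": [0,0,0,0,0],"drx": [0,0,0,0,0],"dry": [0,0,0,0,0],"drz": [0,0,0,0.14,0.28]}'
python3 drive.py '{"sx": [0,0,0],"sy": [0,0,0],"sz": [0,0,0],"drx": [0,0,0],"dry": [0,0,0],"drz": [0.118,0.118,0.118]}'
python3 - <<'E'
from h import *
o=r.get_obs();M=Ro.from_rotvec(o["orientation"]).as_matrix();print(o["joints"].round(3),o["tcp_pos"].round(4),M.round(3))
print("yaw",np.degrees(np.arctan2(M[1,0],M[0,0])));p=np.array([.4278,.3429,.263])-o["tcp_pos"];print(tool(p).round(4))
E
```

```text
clock: 14.35
tcp_pos: [0.4831, 0.1269, 0.3717]
orientation: [3.04, 0.788, -0.008]
contact_force: [0.6, 0.4, -2.7]
grip_width: 0.0205
gripper_force: 79.5
clock: 14.85
tcp_pos: [0.427, 0.3267, 0.3704]
orientation: [3.114, 0.39, -0.005]
contact_force: [1.0, 0.0, -2.3]
grip_width: 0.0204
gripper_force: 79.5
clock: 15.15
tcp_pos: [0.4275, 0.3251, 0.3697]
orientation: [3.131, 0.219, -0.008]
contact_force: [-0.5, -0.5, -2.5]
grip_width: 0.0206
gripper_force: 79.8
[-0.146  0.274 -0.743  1.762  0.197  1.188 -2.378] [0.4275 0.3251 0.3697] [[ 0.99   0.139 -0.005]
 [ 0.139 -0.99  -0.004]
 [-0.005  0.003 -1.   ]]
yaw 7.9879728260543255
[ 0.0033 -0.0179  0.1066]
```

```bash
python3 drive.py '{"sx": [0.001,0.002,0.003,0.003,0.003],"sy": [-0.006,-0.012,-0.018,-0.018,-0.018],"sz": [0.03,0.06,0.09,0.1016,0.1016],"drx": [0,0,0,0,0],"dry": [0,0,0,0,0],"drz": [0.03,0.03,0.03,0.03,0.03]}'
python3 drive.py '{"sx": [0],"sy": [0],"sz": [0],"drx": [0],"dry": [0],"drz": [0]}'
python3 - <<'E'
from h import *
o=r.get_obs();M=Ro.from_rotvec(o["orientation"]).as_matrix();print(o["tcp_pos"].round(4))
print("yaw",np.degrees(np.arctan2(M[1,0],M[0,0])));p=np.array([.5172,.3528,.268])-o["tcp_pos"];print(tool(p).round(4))
# check: brass nuts + hook crossbar in scene view
c=r.camera_info("scene");p,d=r.grab_frame("scene");W=cloud(c,d)
h=cv2.cvtColor(p,cv2.COLOR_BGR2HSV);m=((h[...,0]>12)&(h[...,0]<28)&(h[...,1]>120)&(h[...,2]>90)&(W[...,0]<.52)&(W[...,0]>.35)&(W[...,2]>.05)&(W[...,2]<.3)).astype(np.uint8)
n,l,s,q=cv2.connectedComponentsWithStats(m)
for i in range(1,n):
    if s[i,4]>5: P=W[l==i];print(s[i,4],q[i].round(1),np.median(P,0).round(3),P[:,2].max().round(3))
E
```

```text
clock: 15.65
tcp_pos: [0.4274, 0.3423, 0.2669]
orientation: [3.133, 0.168, -0.011]
contact_force: [0.1, -0.5, -1.5]
grip_width: 0.0206
gripper_force: 79.7
clock: 15.75
tcp_pos: [0.4282, 0.3438, 0.2693]
orientation: [3.136, 0.168, -0.005]
contact_force: [0.0, 0.9, -0.7]
grip_width: 0.0206
gripper_force: 79.7
[0.4282 0.3438 0.2693]
yaw 6.117815485685406
[0.0894 0.0005 0.001 ]
26 [294.9 204.5] [0.441 0.294 0.175] 0.178
8 [270.4 207.8] [0.431 0.368 0.212] 0.218
72 [265.7 240.2] [0.415 0.398 0.172] 0.18
```

```bash
python3 drive.py '{"sx": [0.02,0.04,0.055,0.055],"sy": [0,0,0,0],"sz": [0.001,0.001,0.001,0.001],"drx": [0,0,0,0],"dry": [0,0,0,0],"drz": [0,0,0,0]}'
python3 drive.py '{"sx": [0.018,0.034,0.034,0.034],"sy": [0,0,0,0],"sz": [0,0,0,0],"drx": [0,0,0,0],"dry": [0,0,0,0],"drz": [0,0,0,0]}'
```

```text
clock: 16.2
tcp_pos: [0.485, 0.3497, 0.2685]
orientation: [3.137, 0.164, -0.002]
contact_force: [-0.3, -0.0, -2.7]
grip_width: 0.0207
gripper_force: 79.8
clock: 16.6
tcp_pos: [0.5154, 0.3538, 0.2674]
orientation: [3.136, 0.168, -0.007]
contact_force: [-0.3, 0.3, -2.1]
grip_width: 0.02
gripper_force: 79.8
```

```bash
python3 drive.py '{"sx": [0,0,0,0],"sy": [0,0,0,0],"sz": [0.006,0.012,0.018,0.018],"drx": [0,0,0,0],"dry": [0,0,0,0],"drz": [0,0,0,0]}'
python3 drive.py '{"sx": [0,0,0],"sy": [0,0,0],"sz": [0.002,0.004,0.004],"drx": [0,0,0],"dry": [0,0,0],"drz": [0,0,0]}'
```

```text
clock: 17.0
tcp_pos: [0.5152, 0.3532, 0.2474]
orientation: [3.134, 0.169, -0.01]
contact_force: [0.3, -0.3, -2.7]
grip_width: 0.0208
gripper_force: 79.8
clock: 17.3
tcp_pos: [0.5159, 0.3538, 0.2447]
orientation: [3.135, 0.168, -0.007]
contact_force: [0.2, 0.3, -2.6]
grip_width: 0.0202
gripper_force: 80.0
```

```bash
python3 drive.py '{"sx": [0,0],"sy": [0,0],"sz": [0.002,0.002],"drx": [0,0],"dry": [0,0],"drz": [0,0]}'
python3 drive.py '{"sx": [0,0],"sy": [0,0],"sz": [0.002,0.002],"drx": [0,0],"dry": [0,0],"drz": [0,0]}'
```

```text
clock: 17.5
tcp_pos: [0.516, 0.3539, 0.2444]
orientation: [3.135, 0.168, -0.005]
contact_force: [-3.4, -2.7, 8.3]
grip_width: 0.0206
gripper_force: 81.4
clock: 17.7
tcp_pos: [0.516, 0.354, 0.2443]
orientation: [3.135, 0.168, -0.004]
contact_force: [-6.7, -7.4, 19.9]
grip_width: 0.0205
gripper_force: 83.0
```

```bash
python3 drive.py '{"sx": [0,0],"sy": [0,0],"sz": [-0.0025,-0.0025],"drx": [0,0],"dry": [0,0],"drz": [0,0]}'
python3 drive.py '{"sx": [0,0,0],"sy": [0,0,0],"sz": [0,0,0],"drx": [0,0,0],"dry": [0,0,0],"drz": [0,0,0]}' .045
python3 drive.py '{"sx": [0,0,0,0,0],"sy": [0,0,0,0,0],"sz": [-0.05,-0.09,-0.12,-0.12,-0.12],"drx": [0,0,0,0,0],"dry": [0,0,0,0,0],"drz": [0,0,0,0,0]}'
python3 - <<'E'
from h import *
o=r.get_obs();print(o["tcp_pos"].round(4),o["joints"].round(3))
B=np.array([[.994,-.110],[.110,.994]]);root=np.array([.4775,.3484])+.118*B[:,0]
for nm in("scene","top","wrist"):
    c=r.camera_info(nm);p,d=r.grab_frame(nm);W=cloud(c,d);Lx=(W[...,:2]-root)@B
    h=cv2.cvtColor(p,cv2.COLOR_BGR2HSV)
    reg=(Lx[...,0]>-.13)&(Lx[...,0]<0.01)&(abs(Lx[...,1])<.075)
    m=((h[...,0]>12)&(h[...,0]<28)&(h[...,1]>110)&(h[...,2]>90)&reg&(W[...,2]>.08)&(W[...,2]<.19)).astype(np.uint8)
    n,l,s,q=cv2.connectedComponentsWithStats(m)
    for i in range(1,n):
        if s[i,4]>5: P=W[l==i];print(nm,"nut",s[i,4],np.median(Lx[l==i],0).round(4),P[:,2].max().round(3))
    m=(reg&(W[...,2]>.188)&(W[...,2]<.206)).astype(np.uint8);n,l,s,q=cv2.connectedComponentsWithStats(m)
    for i in range(1,n):
        if s[i,4]>10: print(nm,"block",s[i,4],Lx[l==i].mean(0).round(4),np.median(W[l==i][:,2]).round(3))
E
```

```text
clock: 17.9
tcp_pos: [0.5162, 0.354, 0.2444]
orientation: [3.136, 0.168, -0.005]
contact_force: [-1.3, -3.5, 7.9]
grip_width: 0.0207
gripper_force: 81.2
clock: 18.2
tcp_pos: [0.5159, 0.3536, 0.2429]
orientation: [3.135, 0.168, -0.008]
contact_force: [0.1, 0.1, 0.4]
grip_width: 0.0452
gripper_force: 0.0
clock: 18.7
tcp_pos: [0.5165, 0.3539, 0.3635]
orientation: [3.135, 0.168, -0.006]
contact_force: [0.1, -0.4, -0.0]
grip_width: 0.0448
gripper_force: 0.0
[0.5165 0.3539 0.3635] [-0.198  0.434 -0.69   1.569  0.285  1.246 -2.399]
scene nut 35 [-0.0719 -0.0495] 0.154
scene nut 54 [-0.0393  0.0549] 0.157
scene nut 56 [-0.0863  0.0566] 0.155
scene block 161 [-0.0331  0.0008] 0.197
scene block 169 [-0.0796  0.0046] 0.197
top nut 26 [-0.0887  0.0512] 0.153
wrist nut 46 [-0.0217 -0.05  ] 0.148
wrist nut 38 [-0.0329  0.0467] 0.154
wrist nut 170 [-0.0668 -0.0507] 0.152
wrist nut 53 [-0.0792  0.0489] 0.152
wrist block 1117 [-0.0287 -0.0039] 0.196
wrist block 984 [-0.074   0.0001] 0.196
```

```bash
python3 drive.py '{"sx": [0.0443,0.0443,0.0443,0.0443,0.0443],"sy": [0.1636,0.1636,0.1636,0.1636,0.1636],"sz": [0,0,0,0,0],"drx": [0,0,0,0,0],"dry": [0,0,0,0,0],"drz": [-0.4,-0.4,-0.4,-0.4,-0.4]}' 0 30
python3 drive.py '{"sx": [0,0,0,0,0],"sy": [0,0,0,0,0],"sz": [0.045,0.09,0.1255,0.1255,0.1255],"drx": [0,0,0,0,0],"dry": [0,0,0,0,0],"drz": [0,0,0,0,0]}'
python3 - <<'E'
from h import *
o=r.get_obs();M=Ro.from_rotvec(o["orientation"]).as_matrix();print(o["tcp_pos"].round(4),M.round(3))
p=(o["tcp_pos"][:2]-[.5128,.148]);print(p@[.8746,.4848],p@[-.4848,.8746])
E
```

```text
clock: 19.35
tcp_pos: [0.5798, 0.1904, 0.3613]
orientation: [3.041, 0.775, -0.012]
contact_force: [1.0, 0.5, 0.4]
grip_width: -0.0
gripper_force: 0.0
clock: 19.85
tcp_pos: [0.5769, 0.1968, 0.2379]
orientation: [3.04, 0.79, -0.01]
contact_force: [0.7, -0.9, 2.0]
grip_width: 0.0001
gripper_force: 0.0
[0.5769 0.1968 0.2379] [[ 0.873  0.487 -0.006]
 [ 0.487 -0.873 -0.002]
 [-0.006 -0.001 -1.   ]]
0.07975395733383832 0.011624623587195518
```

```bash
python3 drive.py '{"sx": [-0.012,-0.024,-0.034,-0.044,-0.052],"sy": [0,0,0,0,0],"sz": [0,0,0,0,0],"drx": [0,0,0,0,0],"dry": [0,0,0,0,0],"drz": [0,0,0,0,0]}'
python3 drive.py '{"sx": [-0.008,-0.012,-0.012,-0.012,-0.012],"sy": [0,0,0,0,0],"sz": [0,0,0,0,0],"drx": [0,0,0,0,0],"dry": [0,0,0,0,0],"drz": [0,0,0,0,0]}'
cat > lid.py <<'E'
from h import *
# highest points / plane of the lid from the scene and top cloud
hx=np.array([.5128,.148]);B=np.array([[.8746,-.4848],[.4848,.8746]])
for nm in("top","scene"):
    c=r.camera_info(nm);p,d=r.grab_frame(nm);W=cloud(c,d);L=(W[...,:2]-hx)@B
    m=(L[...,0]>-.062)&(L[...,0]<.06)&(abs(L[...,1])<.068)&(abs(L[...,1])>.035)&(W[...,2]>.12)&(W[...,2]<.235)
    Z=W[...,2][m];X=L[...,0][m]
    print(nm,m.sum(),[(lo,np.median(Z[(X>lo/1e3)&(X<lo/1e3+.015)]).round(3)) for lo in range(-60,40,15) if ((X>lo/1e3)&(X<lo/1e3+.015)).sum()>5])
E
python3 lid.py
```

```text
clock: 20.35
tcp_pos: [0.5447, 0.1782, 0.2499]
orientation: [-3.032, -0.787, -0.058]
contact_force: [32.5, 15.9, 29.7]
grip_width: 0.0
gripper_force: 18.6
clock: 20.85
tcp_pos: [0.5205, 0.1638, 0.2374]
orientation: [3.04, 0.787, -0.011]
contact_force: [-0.1, 0.1, -0.4]
grip_width: -0.0004
gripper_force: 0.0
top 773 [(-60, np.float64(0.185)), (-45, np.float64(0.18)), (-30, np.float64(0.173)), (-15, np.float64(0.167)), (0, np.float64(0.224))]
scene 878 [(-60, np.float64(0.181)), (-45, np.float64(0.177)), (-30, np.float64(0.172)), (-15, np.float64(0.166)), (0, np.float64(0.219)), (15, np.float64(0.222))]
```

```bash
python3 drive.py '{"sx": [0.01,0.02,0.02,0.02,0.02],"sy": [0,0,0,0,0],"sz": [-0.04,-0.08,-0.12,-0.12,-0.12],"drx": [0,0,0,0,0],"dry": [0,0,0,0,0],"drz": [0,0,0,0,0]}'; python3 lid.py
python3 - <<'E'
from h import *
c=r.camera_info("top");p,d=r.grab_frame("top");W=cloud(c,d);W0=cloud(c,np.load("pics/top0.npy"))
p0=cv2.imread("pics/top0.png");df=cv2.absdiff(p,p0).max(2)
for n,(u,v,w,h) in dict(timer=(288,148,45,45),spanner=(238,252,62,44)).items(): print(n,df[v:v+h,u:u+w].mean(),df[v:v+h,u:u+w].max())
B=np.array([[.994,-.110],[.110,.994]]);root=np.array([.4775,.3484])+.118*B[:,0]
c=r.camera_info("scene");p,d=r.grab_frame("scene");W=cloud(c,d);L=(W[...,:2]-root)@B
m=((L[...,0]>-.13)&(L[...,0]<.01)&(abs(L[...,1])<.075)&(W[...,2]>.188)&(W[...,2]<.206)).astype(np.uint8);n,l,s,q=cv2.connectedComponentsWithStats(m)
for i in range(1,n):
    if s[i,4]>10: print("block",s[i,4],L[l==i].mean(0).round(4),np.median(W[l==i][:,2]).round(3))
print(r.get_obs()["contact_force"].round(2),r.get_obs()["clock"])
E
```

```text
clock: 21.45
tcp_pos: [0.5395, 0.1747, 0.3582]
orientation: [3.04, 0.788, -0.006]
contact_force: [0.3, -0.0, -0.2]
grip_width: 0.0001
gripper_force: 0.0
top 1445 [(-60, np.float64(0.164)), (-45, np.float64(0.164)), (-30, np.float64(0.164)), (-15, np.float64(0.162)), (0, np.float64(0.158))]
scene 838 [(-60, np.float64(0.165)), (-45, np.float64(0.166)), (-30, np.float64(0.165)), (-15, np.float64(0.164)), (0, np.float64(0.162))]
timer 38.01185185185185 207
spanner 9.98350439882698 26
block 161 [-0.0333  0.0009] 0.197
block 164 [-0.0796  0.0046] 0.197
[-0.09  0.3  -0.37] 21.65
```

```bash
python3 drive.py '{"sx": [0,0,0,0,0],"sy": [0,0,0,0,0],"sz": [0,0,0,0,0],"drx": [0,0,0,0,0],"dry": [0,0,0,0,0],"drz": [0,0,0,0,0]}'; python3 -c "
from bench import r
print(r.hand_in())"
```

```text
clock: 22.15
tcp_pos: [0.5395, 0.1746, 0.358]
orientation: [3.04, 0.788, -0.008]
contact_force: [0.7, 1.1, -0.9]
grip_width: 0.0002
gripper_force: 0.0
the job is handed in; nothing more can be done
None
```

I handed the job in at 22 s. By my last measurements both columns hang seated on the hook (first about 30 mm from the upright, second about 77 mm) and the lid is shut; the spanner was not moved, the arm blocked a final check of the timer, and the hand-in returned no verdict.

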